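Cross-stack movement cartons on a carrier

TASK

Finish stacking the small oblong movement cartons on the wooden carrier, in two courses that interlock. First complete the bottom course by laying one carton crosswise beside the two already lying on the deck; then lay the top course the other way round, its crosswise carton over the two laid ones and its two lengthwise cartons side by side over the rest, edges in line with the course below and only a narrow gap between neighbours. Do not shift the two laid cartons, and leave the square carton, the black block and the round parts tin where they stand.

Things in the scene. Friction and masses are not known exactly. Their poses are not given: they have to be found in the camera images.
- carrier: fixed plywood carrier on runners, deck 104 x 70 mm (x, y), deck top 14 mm above the table, no rim; origin: centre of its underside; x = its long axis, pointing from the two laid cartons to the empty end of the deck; it may be turned any way in the room
- low_cross (a point): point on the deck top, 34 mm from the carrier's centre along its +x: where the centre of the underside of the bottom course's crosswise carton belongs (long side along the carrier's y). Cartons are nominally 4 mm apart and 3 mm in from the deck's edges
- top_left (a point): where the centre of the underside of one lengthwise carton of the top course belongs (long side along the carrier's x): carrier x +17, y +17 mm, 40 mm above the table (top of the bottom course)
- top_right (a point): the same for the other lengthwise carton: carrier x +17, y -17 mm, 40 mm above the table
- top_cross (a point): the same for the crosswise carton of the top course (long side along the carrier's y): carrier x -34, y 0 mm, 40 mm above the table, over the two laid cartons
- laid_left: carton already on the deck, lengthwise along the carrier's x, at carrier x -17, y +17 mm; loose; plain brown card carton, closed, 64 x 30 x 26 mm (x long, y, z), about 50 g, a paper-tape strip along the middle of its top; origin: centre of its underside; x = long axis, z up (turning it half round changes nothing)
- laid_right: carton already on the deck, lengthwise along the carrier's x, at carrier x -17, y -17 mm; loose; plain brown card carton, closed, 64 x 30 x 26 mm (x long, y, z), about 50 g, a paper-tape strip along the middle of its top; origin: centre of its underside; x = long axis, z up (turning it half round changes nothing)
- carton_a: carton to be stacked, lying at any yaw on the table, or on the thin green mat (1.6 mm), between the black block and the parts tin, each about 6 mm off one of its ends, so that fingers fit only at its long sides (30 mm across); plain brown card carton, closed, 64 x 30 x 26 mm (x long, y, z), about 50 g, a paper-tape strip along the middle of its top; origin: centre of its underside; x = long axis, z up (turning it half round changes nothing)
- carton_b: carton to be stacked, lying alone on the table or the green mat (1.6 mm), at any yaw; the four to be stacked are alike and any of them may go to any place; plain brown card carton, closed, 64 x 30 x 26 mm (x long, y, z), about 50 g, a paper-tape strip along the middle of its top; origin: centre of its underside; x = long axis, z up (turning it half round changes nothing)
- carton_c: carton to be stacked, lying on the table or the green mat (1.6 mm), at any yaw, with carton_d on top of it; plain brown card carton, closed, 64 x 30 x 26 mm (x long, y, z), about 50 g, a paper-tape strip along the middle of its top; origin: centre of its underside; x = long axis, z up (turning it half round changes nothing)
- carton_d: carton to be stacked, lying aslant on top of carton_c (its underside 26 mm above what carton_c lies on); plain brown card carton, closed, 64 x 30 x 26 mm (x long, y, z), about 50 g, a paper-tape strip along the middle of its top; origin: centre of its underside; x = long axis, z up (turning it half round changes nothing)
- square_carton: bystander: square card carton 56 x 56 x 26 mm, loose on the table; origin: centre of its underside
- block: bystander: black steel bench block, 24 x 62 x 16 mm (x, y, z), loose, lying across one end of carton_a; origin: centre of its underside
- tin: bystander: small round lidded parts tin, diameter 34, height 22 mm, loose, standing at the other end of carton_a; origin: centre of its underside
Mind the look-alikes: they are no part of the job. What is shaped like the carton_c but blue or pink is not meant.

How it is judged (in metres and radians):
On the way:
1. a carton lies crosswise in the bottom course, completing it, beside the two laid ones (((horizontal distance between carton_a and low_cross below 0.007 m and z of carton_a in the frame of low_cross between -0.004 and 0.004 m and angle between carton_a's own z axis and vertical below 0.1 rad and angle between the x axis of carton_a and the y axis of carrier, either way round below 0.14 rad) or (horizontal distance between carton_b and low_cross below 0.007 m and z of carton_b in the frame of low_cross between -0.004 and 0.004 m and angle between carton_b's own z axis and vertical below 0.1 rad and angle between the x axis of carton_b and the y axis of carrier, either way round below 0.14 rad) or (horizontal distance between carton_c and low_cross below 0.007 m and z of carton_c in the frame of low_cross between -0.004 and 0.004 m and angle between carton_c's own z axis and vertical below 0.1 rad and angle between the x axis of carton_c and the y axis of carrier, either way round below 0.14 rad) or (horizontal distance between carton_d and low_cross below 0.007 m and z of carton_d in the frame of low_cross between -0.004 and 0.004 m and angle between carton_d's own z axis and vertical below 0.1 rad and angle between the x axis of carton_d and the y axis of carrier, either way round below 0.14 rad))), for 0.2 s.
At the end, for the whole second after the job is handed in: each of the four places holds one of the four cartons, flat (tilt < 0.1 rad), within 7 mm sideways and 4 mm in height, long axis within 0.14 rad of the carrier's x (lengthwise) or y (crosswise); laid cartons within 8 mm of their start; all at rest (((horizontal distance between carton_a and low_cross below 0.007 m and z of carton_a in the frame of low_cross between -0.004 and 0.004 m and angle between carton_a's own z axis and vertical below 0.1 rad and angle between the x axis of carton_a and the y axis of carrier, either way round below 0.14 rad) or (horizontal distance between carton_b and low_cross below 0.007 m and z of carton_b in the frame of low_cross between -0.004 and 0.004 m and angle between carton_b's own z axis and vertical below 0.1 rad and angle between the x axis of carton_b and the y axis of carrier, either way round below 0.14 rad) or (horizontal distance between carton_c and low_cross below 0.007 m and z of carton_c in the frame of low_cross between -0.004 and 0.004 m and angle between carton_c's own z axis and vertical below 0.1 rad and angle between the x axis of carton_c and the y axis of carrier, either way round below 0.14 rad) or (horizontal distance between carton_d and low_cross below 0.007 m and z of carton_d in the frame of low_cross between -0.004 and 0.004 m and angle between carton_d's own z axis and vertical below 0.1 rad and angle between the x axis of carton_d and the y axis of carrier, either way round below 0.14 rad)) and ((horizontal distance between carton_a and top_left below 0.007 m and z of carton_a in the frame of top_left between -0.004 and 0.004 m and angle between carton_a's own z axis and vertical below 0.1 rad and angle between the x axis of carton_a and the x axis of carrier, either way round below 0.14 rad) or (horizontal distance between carton_b and top_left below 0.007 m and z of carton_b in the frame of top_left between -0.004 and 0.004 m and angle between carton_b's own z axis and vertical below 0.1 rad and angle between the x axis of carton_b and the x axis of carrier, either way round below 0.14 rad) or (horizontal distance between carton_c and top_left below 0.007 m and z of carton_c in the frame of top_left between -0.004 and 0.004 m and angle between carton_c's own z axis and vertical below 0.1 rad and angle between the x axis of carton_c and the x axis of carrier, either way round below 0.14 rad) or (horizontal distance between carton_d and top_left below 0.007 m and z of carton_d in the frame of top_left between -0.004 and 0.004 m and angle between carton_d's own z axis and vertical below 0.1 rad and angle between the x axis of carton_d and the x axis of carrier, either way round below 0.14 rad)) and ((horizontal distance between carton_a and top_right below 0.007 m and z of carton_a in the frame of top_right between -0.004 and 0.004 m and angle between carton_a's own z axis and vertical below 0.1 rad and angle between the x axis of carton_a and the x axis of carrier, either way round below 0.14 rad) or (horizontal distance between carton_b and top_right below 0.007 m and z of carton_b in the frame of top_right between -0.004 and 0.004 m and angle between carton_b's own z axis and vertical below 0.1 rad and angle between the x axis of carton_b and the x axis of carrier, either way round below 0.14 rad) or (horizontal distance between carton_c and top_right below 0.007 m and z of carton_c in the frame of top_right between -0.004 and 0.004 m and angle between carton_c's own z axis and vertical below 0.1 rad and angle between the x axis of carton_c and the x axis of carrier, either way round below 0.14 rad) or (horizontal distance between carton_d and top_right below 0.007 m and z of carton_d in the frame of top_right between -0.004 and 0.004 m and angle between carton_d's own z axis and vertical below 0.1 rad and angle between the x axis of carton_d and the x axis of carrier, either way round below 0.14 rad)) and ((horizontal distance between carton_a and top_cross below 0.007 m and z of carton_a in the frame of top_cross between -0.004 and 0.004 m and angle between carton_a's own z axis and vertical below 0.1 rad and angle between the x axis of carton_a and the y axis of carrier, either way round below 0.14 rad) or (horizontal distance between carton_b and top_cross below 0.007 m and z of carton_b in the frame of top_cross between -0.004 and 0.004 m and angle between carton_b's own z axis and vertical below 0.1 rad and angle between the x axis of carton_b and the y axis of carrier, either way round below 0.14 rad) or (horizontal distance between carton_c and top_cross below 0.007 m and z of carton_c in the frame of top_cross between -0.004 and 0.004 m and angle between carton_c's own z axis and vertical below 0.1 rad and angle between the x axis of carton_c and the y axis of carrier, either way round below 0.14 rad) or (horizontal distance between carton_d and top_cross below 0.007 m and z of carton_d in the frame of top_cross between -0.004 and 0.004 m and angle between carton_d's own z axis and vertical below 0.1 rad and angle between the x axis of carton_d and the y axis of carrier, either way round below 0.14 rad)) and distance of each of laid_left, laid_right from where it was at the start of the episode below 0.008 m and linear speed of each of carton_a, carton_b, carton_c, carton_d below 0.02 m/s); the robot touches nothing.
It fails at once if a laid carton is shifted by more than 12 mm (distance of any of laid_left, laid_right from where it was at the start of the episode above 0.012 m).
It fails at once if the square carton, the black block or the parts tin is moved by more than 10 mm (distance of any of square_carton, block, tin from where it was at the start of the episode above 0.01 m).
It also fails if it takes over 70 s, if anything falls off the work surface, if the arm or the gripper's body presses on something with over 40 N, if the wrist force passes 120 N, or if a joint passes its speed limit or range.

ROBOT

A 7-joint arm with a two-finger parallel gripper is mounted at the origin on a cart in front of the work surface, level with it; the furniture and walls round the work are solid. World frame = base frame: x ahead of the robot, y to its left, z up, the work surface at z = 0. Lengths are in mm, angles in rad, forces in N, time in s.
With the tool pointing down it reaches from about 425 to 875 mm from the base axis. Payload 4.7 kg.
Tool frame: the origin (TCP) lies at the very end of the fingers, on their centre line; the grasp point (between the pads) lies 19 mm behind it (robot.grip_depth is the distance from the TCP to the grasp point, in mm); z points along the fingers, x is the direction in which the jaws open and shut, and the axes are right-handed (so a half turn about z gives the same grasp; the last joint's range is limited). The gripper opens to 85 mm and grips with 20 to 120 N. Pads are 22 mm wide; open, the fingers measure 114 mm over their backs; the gripper's body (76 mm by 85 mm) begins 54 mm behind the grasp point. The pads swing forward as they close: fully open they stand 13 mm farther back than shut.
Start: joints at [-1.186, 0.321, -0.07, 1.45, 0.023, 1.371, -0.057], TCP at [235.562, 605.834, 231.349] pointing down, gripper open.
Joint ranges: [-2.86, 2.86], [-0.3, 2.09], [-1.38, 1.24], [0.06, 2.45], [-1.56, 4.7], [0.09, 2.05], [-2.69, 2.69]. Speed limits (rad/s): [2.57, 2.57, 3.14, 3.14, 3.14, 3.14, 3.14].

INTERFACE

Orientations are given as [roll, pitch, yaw] about the fixed x, y, z axes, in that order (R = Rz(yaw) Ry(pitch) Rx(roll)).
In Python, from rig import robot gives the robot as it stands.
- The arm moves only by the shell command python3 -m crank 'ROWS' [FORCE]. ROWS is text: rows parted by semicolons, each of 5 numbers parted by spaces: the shift along the tool's x, y, z in m, then the turn about the tool's z in rad, then the finger opening in m, from 0 to 0.0854. In form: tx ty tz turn jaw; .... A call has 1 to 10 rows; each row shifts and turns the commanded pose from where the row before left it, along the tool's axes as they then stand; what a row does not reach is not made up. A row lasts 1/8 s, in which the tool goes at most 62.5 mm and 10.7 degrees, less where a joint would pass 70% of its speed; a pose out of reach is approached as far as the arm can. A call with a gripper value outside its range is refused whole. The fingers move at their own pace and stop on an object; FORCE is the grip in N (left out, the last holds). Time passes only in rows, so rows that do not move let the fingers close. It gives the time, the measured TCP pose, the force and the opening at its end, in the units of the state.
- robot.get_obs(): the state, without advancing time (a new reading comes with each control period).
- robot.grab_frame(name): name is "scene" or "top" or "wrist"; returns a dict with "pixels" (400x640x3 uint8, red, green, blue), "depth" (400x640 float32, mm along the optical axis (not along the pixel's ray), 0 where there is no reading), "mtx" (3x3 intrinsics, pixels), "dist" ([k1, k2, p1, p2, k3] as OpenCV has them; the pictures are not rectified), "eye" and "orientation" of the camera in the world. Camera axes: x right, y down, z forward; pixel columns grow to the right and rows downward; lengths in mm; the calibration is good to about 2 mm. A picture is of the moment at which its call begins.
- robot.hand_in(): hands the job in, once; it reports no verdict.
The state is a dict: "time_s": time; "qpos": joint angles; "qvel": joint speeds; "joint_efforts": joint torques, N m; "tool_pos": TCP position; "tcp_rot": TCP orientation; "wrist_force": force on the tool from outside, world axes, zero at the start; "moment": the same for the moment, N m; "finger_gap": opening from 0.0 (shut) to 1.0 (fully open).
Only numpy, scipy, OpenCV 4.12 (cv2) and the standard library are available. Lean on these libraries where they do the work, as an engineer would, in place of code of your own. Each camera call takes 0.05 s, during which the arm holds its last target.

## Working session

There is one attempt and no reset: what is moved stays moved. The work goes in short steps, Python scripts to look and compute and a shell command to move; the robot and the scene stay as the last step left them, time stands still between calls to the robot, and variables do not carry over. Pictures are saved under pics/ and viewed, and the job is handed in when it is done.

```bash
ls -la; mkdir -p pics; cat > h.py <<'E'
import numpy as np,cv2
from rig import robot
from scipy.spatial.transform import Rotation as R
def grab(n,f=None):
    g=robot.grab_frame(n)
    if f: cv2.imwrite('pics/'+f,cv2.cvtColor(g['pixels'],cv2.COLOR_RGB2BGR))
    np.savez('/tmp/%s.npz'%n,**{k:np.array(v) for k,v in g.items()})
    return g
E
python3 - <<'E'
from h import *
print(robot.get_obs())
for n in ['scene','top','wrist']:
    g=grab(n,n+'0.png'); print(n,g['mtx'],g['dist'],g['eye'],g['orientation'])
E
```

```text
total 12
drwxr-xr-x  3 agent agent 4096 Dec  7 06:23 .
drwxr-xr-x 23 root  root  4096 Dec  7 06:23 ..
drwxr-xr-x  2 agent agent 4096 Dec  7 06:23 pics
{'time_s': 0.0, 'qpos': array([-1.18592642,  0.32183323, -0.07010318,  1.4516751 ,  0.02261734,
        1.37079537, -0.05691505]), 'qvel': array([ 1.18229139e-03,  1.08317680e-04, -8.05050843e-06,  9.59166331e-04,
        1.91600215e-04, -3.64209484e-04, -7.72180201e-04]), 'joint_efforts': array([-3.75530817e-05, -4.93568516e+01, -3.82351046e-01, -3.14335334e+01,
        1.28583773e-02,  1.12563607e-02, -3.68323595e-05]), 'tool_pos': array([235.36260726, 605.31458951, 230.21695481]), 'tcp_rot': array([3.14148322e+00, 1.92045454e-03, 1.20006281e+00]), 'wrist_force': array([0.17362702, 0.72618829, 0.69962569]), 'moment': array([-0.00021967,  0.04702016, -0.02592322]), 'finger_gap': 1.0027807391508752}
scene [[436.43767163   0.         315.23081719]
 [  0.         436.43767163 198.46824143]
 [  0.           0.           1.        ]] [0.01340891 0.         0.         0.         0.        ] [-27.45119284 975.79766958 559.52934422] [-2.01402204 -0.01735375 -2.60324435]
top [[483.71498127   0.         325.30880638]
 [  0.         483.71498127 201.31321274]
 [  0.           0.           1.        ]] [-0.03180257  0.          0.          0.          0.        ] [ 324.17378929   16.68829135 1418.3397258 ] [-2.99167208  0.01768602 -1.58513281]
wrist [[277.57524353   0.         321.4297636 ]
 [  0.         277.57524353 202.19176312]
 [  0.           0.           1.        ]] [-0.01012022  0.          0.          0.          0.        ] [167.2056786  632.02695481 373.16167371] [2.85037810e+00 2.44258880e-03 1.20031699e+00]
```

View pics/scene0.png

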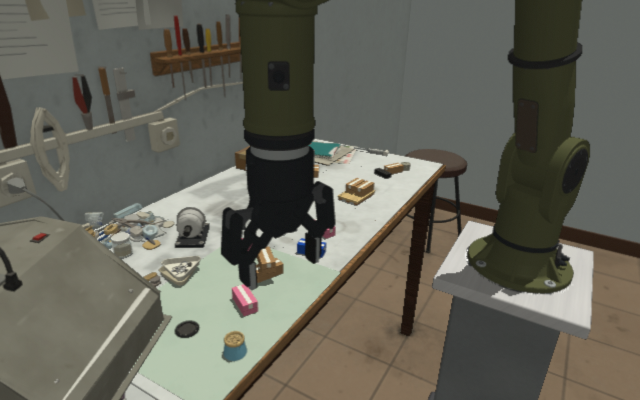

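View pics/top0.png

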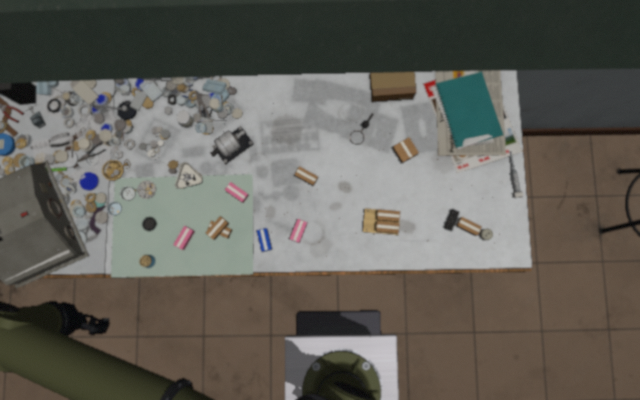

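View pics/wrist0.png

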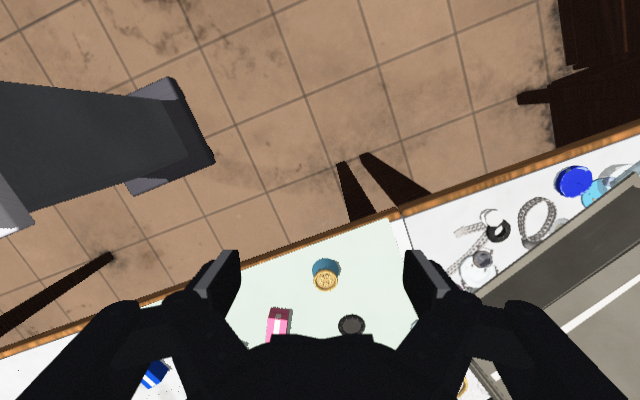

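```bash
cat >> h.py <<'E'
def load(n): return dict(np.load('/tmp/%s.npz'%n))
def cast(g,px,z):
    """pixels Nx2 -> world points on plane at height z (scalar or N)"""
    px=np.asarray(px,float).reshape(-1,1,2)
    u=cv2.undistortPoints(px,g['mtx'],g['dist']).reshape(-1,2)
    d=np.c_[u,np.ones(len(u))]@R.from_euler('xyz',g['orientation']).as_matrix().T
    e=np.asarray(g['eye']); s=(z-e[2])/d[:,2]
    return e+d*np.asarray(s).reshape(-1,1)
def proj(g,P):
    Rm=R.from_euler('xyz',g['orientation']).as_matrix()
    p=(np.asarray(P,float).reshape(-1,3)-g['eye'])@Rm
    return cv2.projectPoints(p,np.zeros(3),np.zeros(3),g['mtx'],g['dist'])[0].reshape(-1,2)
E
python3 - <<'E'
from h import *
g=load('top')
for n,p,z in [('cd',(219,228),52),('b',(306,176),26),('carrier',(381,221),30),('a',(468,227),26),('block',(451,219),16),('tin',(485,234),22),('sq',(404,149),26)]:
    print(n,cast(g,[p],z)[0].round(), g['depth'][p[1],p[0]])
im=cv2.cvtColor(g['pixels'],cv2.COLOR_RGB2BGR)
cv2.imwrite('pics/top_crop.png',cv2.resize(im[130:270,180:510],None,fx=2.4,fy=2.4,interpolation=cv2.INTER_CUBIC))
E
```

```text
cd [459. 342.  52.] 1378.2921
b [611.  94.  26.] 1418.5427
carrier [ 474. -121.   30.] 1383.8839
a [ 453. -372.   26.] 1393.5264
block [ 478. -326.   16.] 1404.0111
tin [ 432. -421.   22.] 1391.1838
sq [ 687. -196.   26.] 1432.6826
```

View pics/top_crop.png

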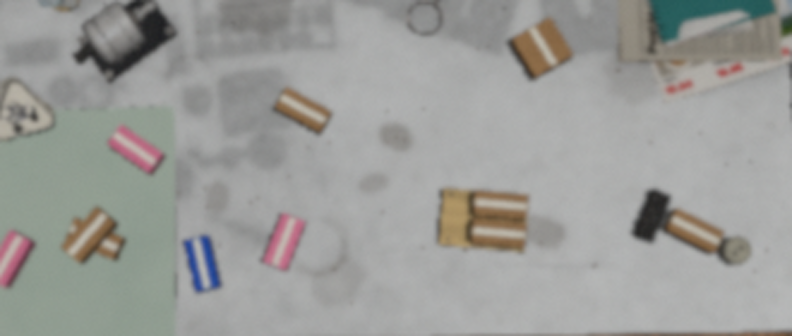

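```bash
cat >> h.py <<'E'
def go(x,y,z,yaw=None):
    o=robot.get_obs(); p=o['tool_pos']; Rm=R.from_euler('xyz',o['tcp_rot']).as_matrix()
    # current heading
    y0=np.arctan2(Rm[1,0],Rm[0,0]); t=0
    if yaw is not None:
        t=-(yaw-y0); t=(t+np.pi/2)%np.pi-np.pi/2
    Rd=R.from_euler('xyz',[np.pi,0,y0]).as_matrix()
    d=np.array([x,y,z])-p
    print('pos',p.round(1),'yaw %.3f'%y0,'shift(mm) before turn',(Rd.T@d).round(1),'turn %.3f'%t,'| shift after turn',(R.from_euler('xyz',[np.pi,0,y0-t]).as_matrix().T@d).round(1),'q7 %.2f t=%.2f'%(o['qpos'][6],o['time_s']),'len %.0f'%np.linalg.norm(d))
E
python3 -m crank '-0.0205 0.038 0.010 0.0 0.0854; -0.0205 0.038 0.010 0.0 0.0854; -0.0205 0.038 0.010 0.0 0.0854; -0.0205 0.038 0.010 0.0 0.0854; -0.0205 0.038 0.010 0.0 0.0854; -0.0205 0.038 0.010 0 0.0854; -0.0205 0.038 0.010 0 0.0854; -0.0205 0.038 0.010 0 0.0854; 0 0 0 0.18 0.0854; 0 0 0 0.18 0.0854'
python3 - <<'E'
from h import *
go(459,342,150,0.66)
grab('wrist','w1.png')
E
```

```text
time_s: 1.4
tool_pos: [459.8, 341.8, 150.8]
tcp_rot: [-3.141, 0.001, 0.832]
wrist_force: [0.1, 0.1, 0.1]
finger_gap: 1.001
pos [459.8 341.8 150.8] yaw 0.832 shift(mm) before turn [-0.4 -0.7  0.8] turn 0.172 | shift after turn [-0.5 -0.6  0.8] q7 0.18 t=1.40 len 1
```

View pics/w1.png

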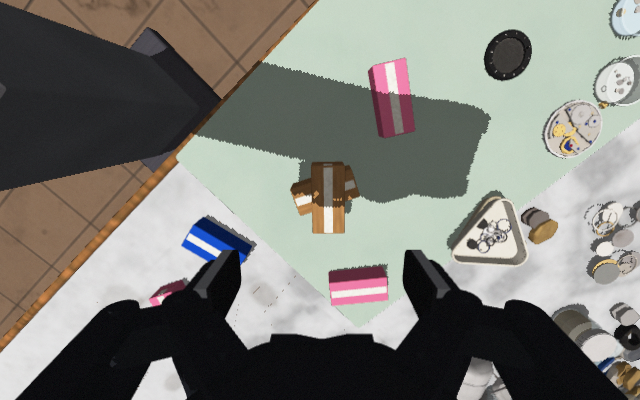

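```bash
cat >> h.py <<'E'
def world(g):
    h,w=g['depth'].shape
    vv,uu=np.mgrid[0:h,0:w]
    u=cv2.undistortPoints(np.stack([uu.ravel(),vv.ravel()],1).astype(float).reshape(-1,1,2),g['mtx'],g['dist']).reshape(-1,2)
    d=np.c_[u,np.ones(len(u))]*g['depth'].reshape(-1,1)
    return (d@R.from_euler('xyz',g['orientation']).as_matrix().T+g['eye']).reshape(h,w,3)
def tops(g,zlo,zhi,amin=150,xy=None,r=120,brown=False):
    """blobs of pixels with height in band; rect fitted to the outline cast on the plane of the blob's height"""
    W=world(g); m=(W[...,2]>zlo)&(W[...,2]<zhi)&(g['depth']>0)
    if brown:
        hsv=cv2.cvtColor(g['pixels'],cv2.COLOR_RGB2HSV)
        m&=((hsv[...,0]<25)|(hsv[...,1]<60))
    if xy is not None: m&=np.hypot(W[...,0]-xy[0],W[...,1]-xy[1])<r
    m=cv2.morphologyEx(m.astype(np.uint8),cv2.MORPH_OPEN,np.ones((3,3)))
    n,l,s,c=cv2.connectedComponentsWithStats(m)
    out=[]
    for i in range(1,n):
        if s[i,4]<amin: continue
        z=np.median(W[l==i][:,2])
        big=cv2.resize((l==i).astype(np.uint8)*255,None,fx=4,fy=4,interpolation=cv2.INTER_LINEAR)
        cs=cv2.findContours((big>127).astype(np.uint8),cv2.RETR_EXTERNAL,cv2.CHAIN_APPROX_NONE)[0]
        ct=max(cs,key=len).reshape(-1,2).astype(float)
        px=(ct+0.5)/4-0.5
        P=cast(g,px,z)
        (cx,cy),(a,b),an=cv2.minAreaRect(P[:,:2].astype(np.float32))
        if a<b: a,b,an=b,a,an+90
        an=(np.deg2rad(an)+np.pi/2)%np.pi-np.pi/2
        out.append(dict(px=c[i],z=z,c=(cx,cy),size=(a,b),yaw=an,area=s[i,4]))
        print('px',c[i].round(0),'z %.1f c (%.1f,%.1f) size %.1fx%.1f yaw %.3f area %d'%(z,cx,cy,a,b,an,s[i,4]))
    return out
E
python3 - <<'E'
from h import *
g=load('wrist'); W=world(g)
for p in [(328,200),(328,225),(300,195),(350,190),(290,220),(390,100)]: print(p,W[p[1],p[0]].round(1))
tops(g,45,62,xy=(459,342)); print(); tops(g,18,35,100,xy=(459,342))
im=cv2.cvtColor(g['pixels'],cv2.COLOR_RGB2BGR)
cv2.imwrite('pics/w1c.png',cv2.resize(im[140:260,260:400],None,fx=5,fy=5,interpolation=cv2.INTER_CUBIC))
E
```

```text
(328, 200) [461.1 348.1  53.6]
(328, 225) [478.6 332.4  55. ]
(300, 195) [444.5 326.4  27.7]
(350, 190) [474.1 366.4  27.6]
(290, 220) [461.7 292.1   2.6]
(390, 100) [434.7 447.5  28.3]
px [328. 198.] z 53.9 c (460.9,348.1) size 65.4x30.4 yaw -0.724 area 2295

px [392. 109.] z 27.8 c (439.7,448.1) size 56.8x32.3 yaw -0.517 area 1783
px [350. 186.] z 27.9 c (470.9,371.8) size 32.9x14.6 yaw -0.714 area 347
px [302. 198.] z 27.9 c (449.9,326.7) size 32.1x21.4 yaw -0.419 area 538
px [232. 248.] z 25.2 c (438.0,232.3) size 38.3x15.5 yaw 0.058 area 259
px [355. 284.] z 27.8 c (561.8,302.1) size 64.2x26.7 yaw 0.959 area 958
```

View pics/w1c.png

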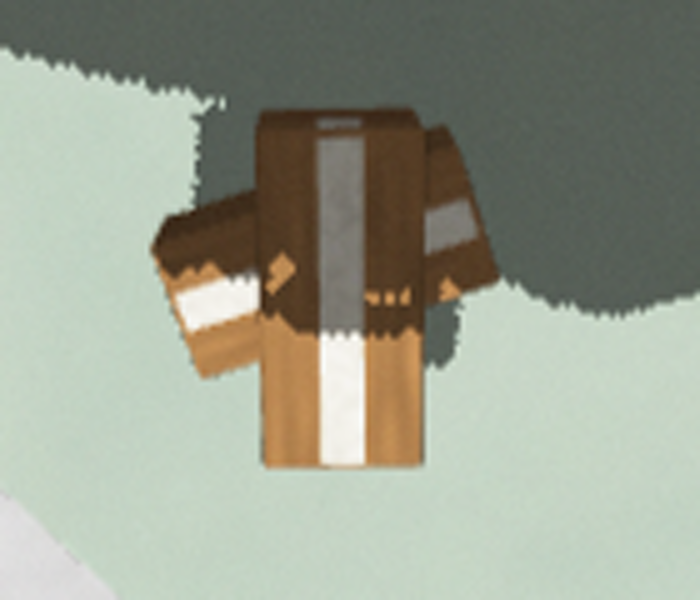

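```bash
python3 - <<'E'
from h import *
g=load('wrist'); W=world(g); o=robot.get_obs()
Rd=R.from_euler('xyz',o['tcp_rot']).as_matrix()
L=(W-o['tool_pos'])@Rd
m=(abs(L[...,1])<14)&(abs(L[...,0])<75)&(L[...,2]<30)&(L[...,2]>-80)
print('max tool z of fingers',np.percentile(L[m][:,2],[50,95,99,99.9]),m.sum())
for p in [(228,252),(236,252),(238,270),(238,288),(412,252),(405,252),(402,270),(410,290)]: print(p,L[p[1],p[0]].round(1))
go(461,348,24,-0.724)
E
```

```text
max tool z of fingers [-67.11457399 -26.82967445 -17.81725231 -14.21606895] 20689
(228, 252) [-46.2 -10.  -19.6]
(236, 252) [-43.1  -8.9 -17.4]
(238, 270) [-43.    1.4 -17.1]
(238, 288) [-42.9  10.  -20. ]
(412, 252) [ 44.  -10.5 -19.5]
(405, 252) [ 42.2  -7.9 -14.5]
(402, 270) [ 95.9  99.  150.2]
(410, 290) [ 42.3   5.9 -27.1]
pos [459.5 342.3 150.9] yaw 0.828 shift(mm) before turn [  5.2  -2.8 126.9] turn 1.552 | shift after turn [ -2.7  -5.3 126.9] q7 0.17 t=1.45 len 127
```

```bash
python3 -m crank '0.0052 -0.0028 0 0 0.0854; 0 0 0.01 0.18 0.0854; 0 0 0.01 0.18 0.0854; 0 0 0.01 0.18 0.0854; 0 0 0.01 0.18 0.0854; 0 0 0.01 0.18 0.0854; 0 0 0 0.18 0.0854; 0 0 0 0.18 0.0854; 0 0 0 0.18 0.0854; 0 0 0 0.112 0.0854' 40
python3 - <<'E'
from h import *
go(461,348,24,-0.724)
g=grab('wrist','w2.png')
tops(g,45,62,xy=(459,342))
E
```

```text
time_s: 2.7
tool_pos: [460.7, 349.3, 101.2]
tcp_rot: [-3.141, 0.0, -0.712]
wrist_force: [-0.5, -0.8, 0.5]
finger_gap: 1.001
pos [460.7 349.3 101.2] yaw -0.712 shift(mm) before turn [ 1.1  0.7 77.2] turn 0.012 | shift after turn [ 1.1  0.7 77.2] q7 -1.32 t=2.70 len 77
px [324. 222.] z 53.9 c (462.4,348.7) size 64.4x32.6 yaw -0.712 area 3550
```

View pics/w2.png

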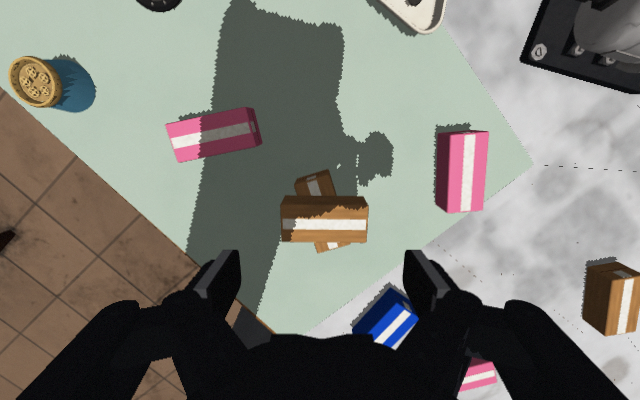

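```bash
python3 -m crank '0.0012 0 0.03 0 0.0854; 0 0 0.03 0 0.0854; 0 0 0.017 0 0.0854; 0 0 0 0 0.0854; 0 0 0 0 0.055; 0 0 0 0 0.055; 0 0 0 0 0.055; 0 0 0 0 0.055; 0 0 0 0 0.055' 30
python3 - <<'E'
from h import *
go(461,348,24,-0.724)
E
```

```text
time_s: 3.88
tool_pos: [462.8, 348.5, 25.8]
tcp_rot: [-3.139, -0.0, -0.712]
wrist_force: [-0.4, 0.2, 6.5]
finger_gap: 0.741
pos [462.8 348.5  25.8] yaw -0.712 shift(mm) before turn [-1.   1.6  1.8] turn 0.012 | shift after turn [-1.   1.6  1.8] q7 -1.29 t=3.88 len 3
```

```bash
python3 -m crank '0 0 -0.02 0 0.055; 0 0 -0.05 0 0.055; 0 0 -0.05 -0.178 0.055; 0 0 0 -0.178 0.055; 0 0 0 -0.178 0.055; 0 0 0 -0.178 0.055; 0.001 0.055 -0.005 0 0.055; 0.001 0.055 -0.005 0 0.055; 0.001 0.055 -0.005 0 0.055; 0.001 0.055 -0.005 0 0.055'
python3 -m crank '0.001 0.055 -0.002 0 0.055; 0.001 0.055 -0.002 0 0.055; 0.001 0.055 -0.002 0 0.055; 0.001 0.055 -0.002 0 0.055; 0.001 0.055 0 0 0.055; 0.001 0.055 0 0 0.055; 0 0 0 0 0.055;0 0 0 0 0.055'
python3 - <<'E'
from h import *
go(474,-205,180,0)
g=grab('wrist','w3.png')
print('held');tops(g,140,240)
print('course');o=tops(g,33,48,xy=(474,-121))
print('deck');tops(g,9,19,xy=(474,-121))
E
```

```text
time_s: 5.12
tool_pos: [465.3, 125.9, 164.3]
tcp_rot: [-3.141, 0.0, 0.0]
wrist_force: [0.6, -0.0, -0.2]
finger_gap: 0.745
time_s: 6.12
tool_pos: [471.5, -201.6, 171.9]
tcp_rot: [-3.141, 0.001, -0.0]
wrist_force: [-0.5, 0.3, -0.9]
finger_gap: 0.744
pos [ 471.5 -201.6  171.9] yaw -0.000 shift(mm) before turn [ 2.5  3.4 -8.1] turn -0.000 | shift after turn [ 2.5  3.4 -8.1] q7 0.41 t=6.12 len 9
held
px [322. 292.] z 204.9 c (471.3,-213.3) size 185.0x76.2 yaw -0.003 area 22122
course
px [307. 131.] z 40.3 c (456.8,-141.4) size 64.7x30.6 yaw 1.465 area 2125
px [342. 135.] z 40.3 c (490.4,-145.0) size 64.6x30.8 yaw 1.465 area 2097
deck
px [329.  85.] z 14.2 c (475.4,-126.3) size 104.4x70.6 yaw 1.464 area 2887
```

View pics/w3.png

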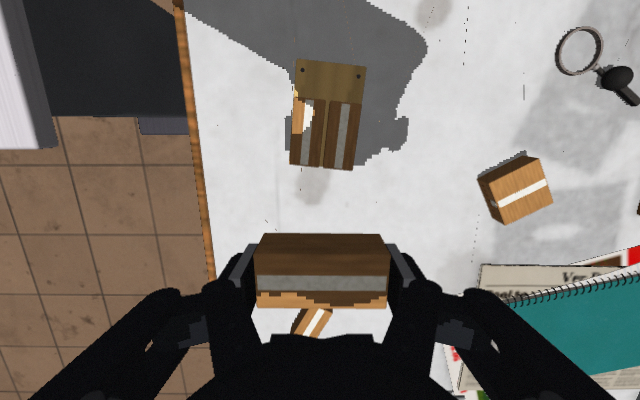

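```bash
python3 - <<'E'
from h import *
g=load('wrist')
im=cv2.cvtColor(g['pixels'],cv2.COLOR_RGB2BGR)
cv2.imwrite('pics/w3c.png',cv2.resize(im[220:320,240:400],None,fx=4,fy=4,interpolation=cv2.INTER_CUBIC))
zt=171.9+27.8
W=world(g)
for v in (270,280,290,300): print(v,W[v,300].round(1),W[v,322].round(1))
o=tops(g,zt-4,zt+5,xy=(471,-200),r=45)
go(479,-92.5,60,-0.106)
E
```

```text
270 [ 461.4 -195.7  200.6] [ 471.6 -196.6  199.1]
280 [ 461.3 -200.8  201. ] [ 471.6 -201.6  199.8]
290 [ 461.2 -206.1  201.1] [ 471.6 -206.9  199.9]
300 [ 461.  -212.5  200. ] [ 471.6 -212.8  199.5]
px [321. 278.] z 200.1 c (471.4,-201.4) size 77.7x31.6 yaw 0.001 area 8237
pos [ 471.7 -200.8  172. ] yaw 0.002 shift(mm) before turn [   7.4 -108.3  112. ] turn 0.108 | shift after turn [  -4.2 -108.5  112. ] q7 0.41 t=6.17 len 156
```

View pics/w3c.png

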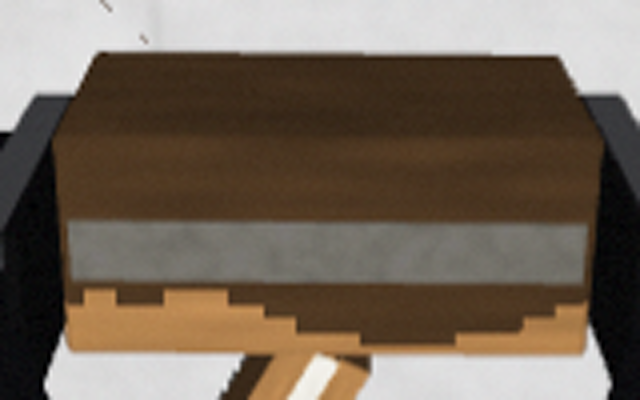

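```bash
python3 -m crank '0 0 0 0.108 0.055; -0.0014 -0.036 0.025 0 0.055; -0.0014 -0.036 0.025 0 0.055; -0.0014 -0.0365 0.03 0 0.055; 0 0 0.02 0 0.055; 0 0 0 0 0.055; 0 0 0 0 0.055'
python3 - <<'E'
from h import *
go(479,-92.5,12.5,-0.106)
E
```

```text
time_s: 7.05
tool_pos: [479.8, -93.6, 73.1]
tcp_rot: [-3.141, -0.001, -0.107]
wrist_force: [-0.1, 0.5, -0.5]
finger_gap: 0.742
pos [479.8 -93.6  73.1] yaw -0.107 shift(mm) before turn [-1.  -1.  60.6] turn -0.001 | shift after turn [-1.  -1.1 60.6] q7 0.13 t=7.05 len 61
```

```bash
python3 -m crank '-0.001 -0.0015 0.015 0 0.055; 0 0 0.025 0 0.055; 0 0 0.010 0 0.055; 0 0 0 0 0.055; 0 0 0 0 0.055; 0 0 0 0 0.055'
python3 - <<'E'
from h import *
go(479,-92,12.5,-0.106)
g=grab('wrist','w4.png')
E
```

```text
time_s: 7.8
tool_pos: [479.2, -92.4, 23.1]
tcp_rot: [-3.141, -0.002, -0.108]
wrist_force: [0.1, -0.5, -0.5]
finger_gap: 0.745
pos [479.2 -92.4  23.1] yaw -0.108 shift(mm) before turn [-0.2 -0.3 10.6] turn -0.002 | shift after turn [-0.2 -0.3 10.6] q7 0.19 t=7.80 len 11
```

View pics/w4.png

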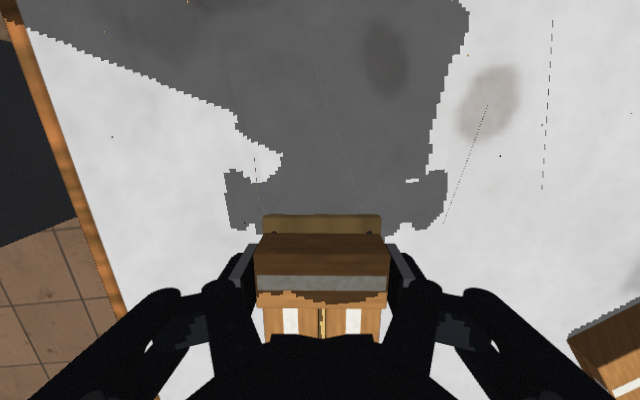

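Aligned over the empty end (held carton rows 233–305, laid pair behind at row 320). Lower, release, lift.

```bash
python3 -m crank '0 0 0.006 0 0.055; 0 0 0.004 0 0.055; 0 0 0.0005 0 0.055; 0 0 0 0 0.055'
python3 -m crank '0 0 0 0 0.075; 0 0 0 0 0.0854; 0 0 0 0 0.0854; 0 0 0 0 0.0854; 0 0 -0.04 0 0.0854; 0 0 -0.06 0 0.0854;  0 0 -0.05 0 0.0854'
python3 - <<'E'
from h import *
go(479,-185,200,-0.106)
go(453,-372,160)
E
```

```text
time_s: 8.35
tool_pos: [478.3, -92.2, 12.1]
tcp_rot: [-3.141, 0.001, -0.108]
wrist_force: [-1.8, 0.7, 5.5]
finger_gap: 0.744
time_s: 9.22
tool_pos: [478.6, -92.5, 163.8]
tcp_rot: [-3.141, -0.001, -0.108]
wrist_force: [1.4, 0.3, 0.8]
finger_gap: 1.001
pos [478.6 -92.5 163.8] yaw -0.108 shift(mm) before turn [ 10.4  91.9 -36.2] turn -0.002 | shift after turn [ 10.2  91.9 -36.2] q7 0.04 t=9.22 len 99
pos [478.6 -92.5 163.8] yaw -0.108 shift(mm) before turn [  4.8 280.6   3.8] turn 0.000 | shift after turn [  4.8 280.6   3.8] q7 0.04 t=9.22 len 281
```

```bash
python3 -m crank '0.001 0.05 -0.008 0 0.0854; 0.001 0.05 -0.008 0 0.0854; 0 0 0 0 0.0854;  0 0 0 0 0.0854'
python3 - <<'E'
from h import *
g=grab('wrist','w5.png')
print('course');tops(g,33,48,xy=(474,-121))
print('deck');tops(g,9,19,xy=(474,-121))
go(453,-372,160)
E
```

```text
time_s: 9.72
tool_pos: [469.6, -191.3, 177.5]
tcp_rot: [-3.141, 0.0, -0.108]
wrist_force: [-0.9, -0.0, -0.3]
finger_gap: 1.004
course
px [319.  91.] z 40.3 c (478.0,-93.5) size 64.5x30.6 yaw -0.109 area 2309
px [303. 144.] z 40.3 c (456.5,-141.4) size 63.3x30.2 yaw 1.460 area 1951
px [338. 144.] z 40.3 c (490.7,-145.1) size 63.2x30.1 yaw 1.464 area 1944
deck
px [316. 123.] z 14.3 c (462.6,-127.8) size 42.2x29.1 yaw 1.464 area 236
pos [ 469.7 -190.6  177.4] yaw -0.107 shift(mm) before turn [  2.7 182.1  17.4] turn 0.000 | shift after turn [  2.7 182.1  17.4] q7 0.27 t=9.78 len 183
```

View pics/w5.png

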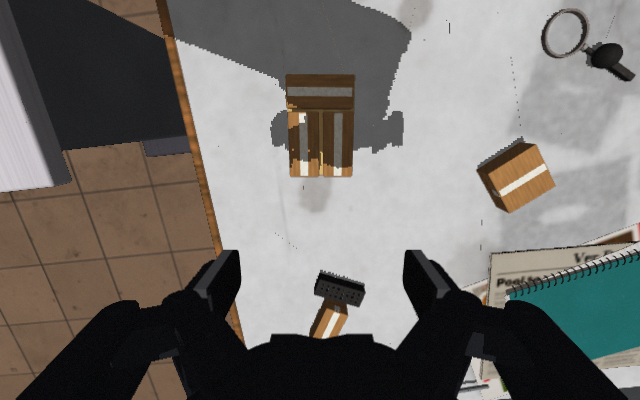

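```bash
python3 -m crank '0.001 0.045 0.004 0 0.0854; 0.001 0.045 0.004 0 0.0854; 0 0.045 0.004 0 0.0854; 0 0.045 0.004 0 0.0854; 0 0 0 0.15 0.0854; 0 0 0 0.15 0.0854; 0 0 0 0.14 0.0854; 0 0 0 0 0.0854'
python3 - <<'E'
from h import *
g=grab('wrist','w6.png')
print('a');r=tops(g,20,33,xy=(453,-372),brown=True)
print('block');tops(g,11,18,xy=(453,-372))
o=[q for q in r if q['size'][0]>55][0]
go(*o['c'],50,o['yaw']-np.pi/2)
E
```

```text
time_s: 10.78
tool_pos: [453.1, -369.4, 161.0]
tcp_rot: [-3.141, 0.001, -0.544]
wrist_force: [-0.0, 0.2, -0.2]
finger_gap: 1.002
a
px [330. 197.] z 26.3 c (457.1,-378.7) size 65.7x30.7 yaw 1.082 area 1723
px [334. 245.] z 22.0 c (432.2,-429.5) size 33.8x33.2 yaw 1.028 area 659
block
px [323. 148.] z 16.3 c (476.9,-331.9) size 62.5x25.0 yaw -0.429 area 1346
pos [ 453.  -369.6  161.2] yaw -0.543 shift(mm) before turn [  8.2   5.7 111.2] turn -0.054 | shift after turn [  7.9   6.1 111.2] q7 0.35 t=10.82 len 112
```

View pics/w6.png

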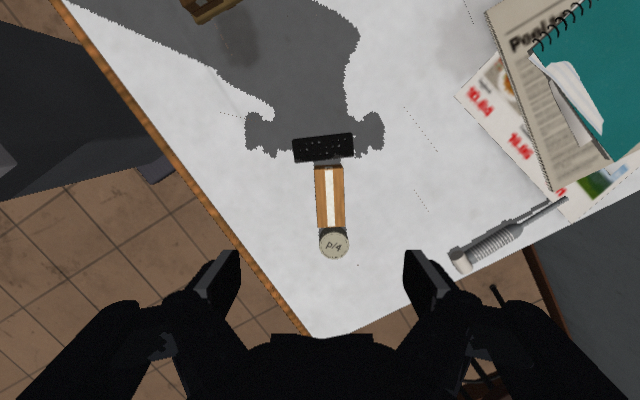

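```bash
python3 -m crank '0.0075 0.006 0.03 -0.05 0.0854; 0 0 0.035 0 0.0854; 0 0 0 0 0.0854'
python3 - <<'E'
from h import *
g=grab('wrist','w7.png')
r=tops(g,20,33,xy=(457,-379),r=45,brown=True)
o=[q for q in r if q['size'][0]>55][0]
go(*o['c'],2,o['yaw']-np.pi/2)
W=world(g); hsv=cv2.cvtColor(g['pixels'],cv2.COLOR_RGB2HSV)
m=(hsv[...,1]<40)&(hsv[...,2]>120)&(abs(W[...,2]-26)<3)&(np.hypot(W[...,0]-457,W[...,1]+379)<34)
P=W[m][:,:2]; v=cv2.fitLine(P.astype(np.float32),cv2.DIST_HUBER,0,.01,.01).ravel(); print('tape',m.sum(),np.arctan2(v[1],v[0]),P.mean(0))
im=cv2.cvtColor(g['pixels'],cv2.COLOR_RGB2BGR)
cv2.imwrite('pics/w7c.png',cv2.resize(im[120:330,220:420],None,fx=2.8,fy=2.8,interpolation=cv2.INTER_CUBIC))
E
```

```text
time_s: 11.2
tool_pos: [454.3, -378.0, 94.3]
tcp_rot: [-3.141, 0.006, -0.495]
wrist_force: [-0.9, -0.9, 0.0]
finger_gap: 1.0
px [326. 211.] z 26.3 c (457.2,-378.5) size 64.9x30.4 yaw 1.078 area 2831
pos [ 455.2 -379.2   96.2] yaw -0.496 shift(mm) before turn [ 1.4 -1.6 94.2] turn -0.004 | shift after turn [ 1.4 -1.6 94.2] q7 0.46 t=11.25 len 94
tape 485 1.0809952 [ 453.28237538 -386.34860871]
```

View pics/w7c.png

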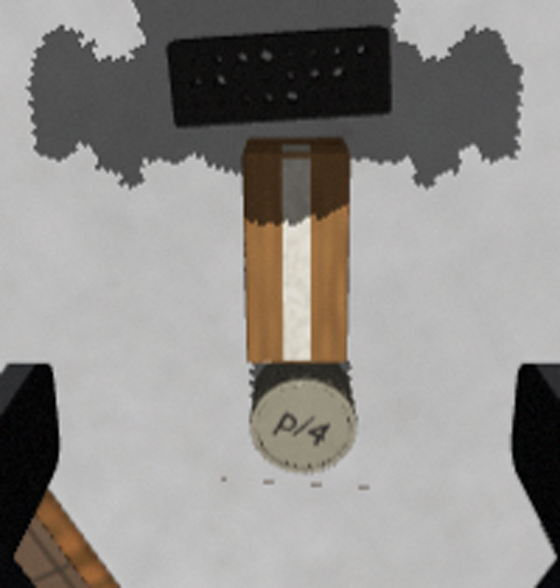

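```bash
python3 -m crank '0.0015 -0.0016 0.03 0 0.0854; 0 0 0.035 0 0.0854; 0 0 0.026 0 0.0854; 0 0 0 0 0.0854; 0 0 0 0 0.0854'
python3 - <<'E'
from h import *
go(457.2,-378.5,4,1.08-np.pi/2)
E
```

```text
time_s: 11.88
tool_pos: [458.9, -380.4, 7.9]
tcp_rot: [3.141, -0.003, -0.497]
wrist_force: [-0.4, -0.1, -1.1]
finger_gap: 1.003
pos [ 458.9 -380.4    7.9] yaw -0.497 shift(mm) before turn [-2.4 -0.9  3.9] turn -0.007 | shift after turn [-2.4 -0.9  3.9] q7 0.53 t=11.88 len 5
```

```bash
python3 -m crank '-0.0024 -0.001 0.003 0 0.0854; 0 0 0 0 0.06; 0 0 0 0 0.045; 0 0 0 0 0.03; 0 0 0 0 0.02; 0 0 0 0 0.02; 0 0 0 0 0.02' 30
python3 - <<'E'
from h import *
go(457.2,-378.5,4,1.08-np.pi/2)
E
```

```text
time_s: 12.75
tool_pos: [456.2, -377.6, 3.1]
tcp_rot: [-3.142, -0.001, -0.498]
wrist_force: [0.8, -0.1, 2.8]
finger_gap: 0.346
pos [ 456.2 -377.6    3.1] yaw -0.498 shift(mm) before turn [ 1.3  0.3 -0.9] turn -0.007 | shift after turn [ 1.3  0.3 -0.9] q7 0.53 t=12.75 len 2
```

```bash
python3 -m crank '0 0 -0.02 0 0.02; 0 0 -0.05 0 0.02; 0 0 -0.05 -0.13 0.02; 0 0 0 -0.13 0.02; 0 0 0 -0.13 0.02; -0.005 -0.054 0 0 0.02; -0.005 -0.054 0 0 0.02; -0.005 -0.054 0 0 0.02; -0.005 -0.054 0 0 0.02; -0.005 -0.054 0 0 0.02'
python3 -m crank '0 0 0 0 0.02; 0 0 0.01 0 0.02; 0 0 0.01 0 0.02; 0 0 0 0 0.02; 0 0 0 0 0.02'
python3 - <<'E'
from h import *
go(460.3,-107.6,44,-0.106)
g=grab('wrist','w8.png')
W=world(g); print([W[v,322].round(1) for v in (240,255,270,285,300,315)])
E
```

```text
time_s: 14.0
tool_pos: [460.1, -104.9, 123.7]
tcp_rot: [-3.141, -0.001, -0.109]
wrist_force: [0.5, -1.0, -0.7]
finger_gap: 0.346
time_s: 14.62
tool_pos: [460.1, -107.2, 102.6]
tcp_rot: [3.141, 0.0, -0.11]
wrist_force: [-0.1, 0.1, 0.1]
finger_gap: 0.342
pos [ 460.1 -107.2  102.6] yaw -0.110 shift(mm) before turn [ 0.3  0.3 58.6] turn -0.004 | shift after turn [ 0.3  0.3 58.6] q7 0.11 t=14.62 len 59
[array([462.3, -88.1, 127.2]), array([461.3, -96.7, 125.5]), array([ 460.5, -104.3,  126.3]), array([ 459.6, -113. ,  125.7]), array([ 458.6, -121.6,  125.8]), array([ 457.6, -131.1,  125.1])]
```

View pics/w8.png

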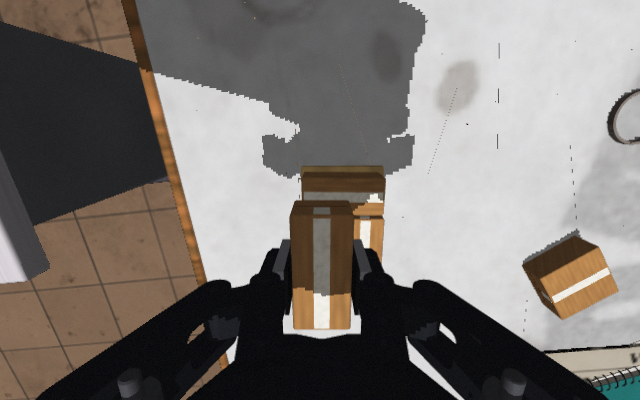

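```bash
python3 - <<'E'
from h import *
g=load('wrist')
im=cv2.cvtColor(g['pixels'],cv2.COLOR_RGB2BGR)
hsv=cv2.cvtColor(g['pixels'],cv2.COLOR_RGB2HSV)
W=world(g)
m=(abs(W[...,2]-125.7)<4)&(hsv[...,2]>50)&(abs(W[...,0]-460)<17)
v,u=np.nonzero(m[:, 300:345]); print('rows',v.min(),v.max())
e=cast(g,[(321,v.min()),(321,v.max())],125.6); print(e.round(1),e.mean(0).round(1),np.linalg.norm(e[0]-e[1]))
cv2.imwrite('pics/w8c.png',cv2.resize(im[190:340,270:400],None,fx=4,fy=4,interpolation=cv2.INTER_CUBIC))
E
```

```text
rows 212 328
[[ 463.3  -75.   125.6]
 [ 456.2 -138.7  125.6]] [ 459.7 -106.9  125.6] 64.09276692084387
```

View pics/w8c.png

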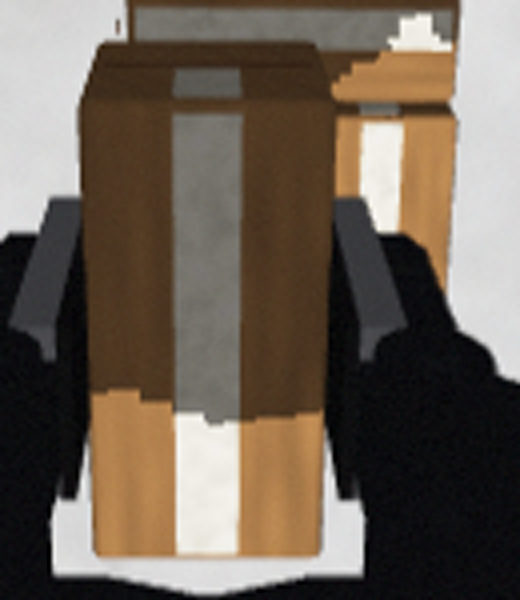

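```bash
python3 -m crank '0.0005 0.0007 0.02 0 0.02; 0 0 0.025 0 0.02; 0 0 0.01 0 0.02; 0 0 0.003 0 0.02; 0 0 0 0 0.02; 0 0 0 0 0.02'
python3 - <<'E'
from h import *
go(460.3,-107.6,43.3,-0.106)
E
```

```text
time_s: 15.42
tool_pos: [461.4, -107.1, 45.5]
tcp_rot: [-3.141, -0.002, -0.108]
wrist_force: [0.2, 0.7, 0.4]
finger_gap: 0.346
pos [ 461.4 -107.1   45.5] yaw -0.108 shift(mm) before turn [-1.   0.6  2.2] turn -0.002 | shift after turn [-1.   0.6  2.2] q7 0.20 t=15.43 len 3
```

```bash
python3 -m crank '-0.0005 0.0005 0.002 0 0.02; 0 0 0 0 0.02; 0 0 0 0 0.04; 0 0 0 0 0.06; 0 0 0 0 0.06; 0 0 0 0 0.07; 0 0 -0.04 0 0.0854; 0 0 -0.06 0 0.0854; 0 0 -0.04 0 0.0854; 0 0 0 0 0.0854'
python3 - <<'E'
from h import *
go(461,348,160,)
E
```

```text
time_s: 16.68
tool_pos: [462.4, -107.7, 186.0]
tcp_rot: [-3.139, -0.007, -0.108]
wrist_force: [-0.4, -0.1, -0.5]
finger_gap: 0.998
pos [ 462.4 -107.7  186. ] yaw -0.108 shift(mm) before turn [ -50.5 -452.9   26. ] turn 0.000 | shift after turn [ -50.5 -452.9   26. ] q7 0.03 t=16.68 len 456
```

```bash
python3 - <<'E'
from h import *
g=grab('wrist','w9.png')
tops(g,60,72,xy=(474,-121)); print(); tops(g,33,48,xy=(474,-121))
E
```

```text
px [318. 196.] z 66.3 c (460.1,-107.7) size 63.9x30.6 yaw 1.461 area 1903

px [349. 175.] z 40.4 c (493.4,-94.6) size 33.8x30.8 yaw -0.108 area 871
px [349. 218.] z 40.4 c (490.5,-144.1) size 66.0x30.6 yaw 1.478 area 1520
px [319. 237.] z 40.5 c (454.7,-161.5) size 30.4x22.9 yaw -0.110 area 510
```

View pics/w9.png

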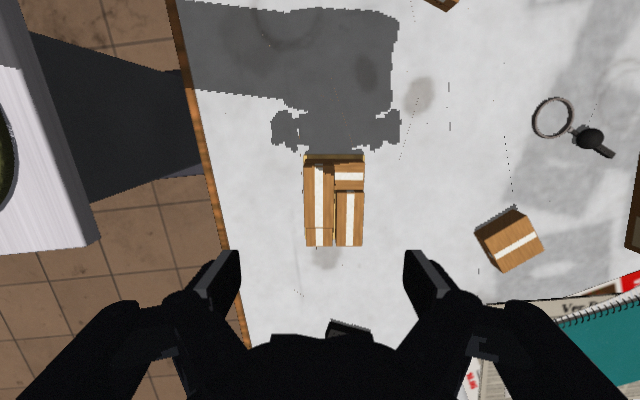

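```bash
python3 -m crank '-0.006 -0.055 0.004 0 0.0854; -0.006 -0.055 0.004 0 0.0854; -0.006 -0.055 0.004 0 0.0854; -0.006 -0.055 0.004 0 0.0854; -0.006 -0.055 0.004 0 0.0854; -0.006 -0.055 0.004 0 0.0854; -0.006 -0.055 0.004 0 0.0854; -0.006 -0.055 0 0 0.0854; 0 0 0 -0.18 0.0854; 0 0 0 -0.18 0.0854'
python3 -m crank '0 0 0 -0.18 0.0854; 0 0 0 -0.18 0.0854; 0 0 0 -0.18 0.0854; 0 0 0 -0.18 0.0854; 0 0 0 -0.16 0.0854; 0 0 0 0 0.0854; 0 0 0 0 0.0854'
python3 - <<'E'
from h import *
g=grab('wrist','w10.png')
r=tops(g,20,33,xy=(461,349),r=60,brown=True)
o=[q for q in r if q['size'][0]>55][0]
go(*o['c'],2,o['yaw'])
E
```

```text
time_s: 17.98
tool_pos: [458.5, 335.0, 151.9]
tcp_rot: [3.139, 0.004, 0.26]
wrist_force: [0.7, 0.2, 0.9]
finger_gap: 1.0
time_s: 18.85
tool_pos: [459.4, 334.6, 153.6]
tcp_rot: [-3.141, 0.002, 1.129]
wrist_force: [0.4, -0.7, 0.1]
finger_gap: 1.0
px [332. 190.] z 27.9 c (458.6,346.3) size 64.4x31.9 yaw 1.162 area 1934
pos [459.5 334.8 153.9] yaw 1.130 shift(mm) before turn [ 10.   -5.8 151.9] turn -0.032 | shift after turn [ 10.2  -5.5 151.9] q7 0.50 t=18.90 len 152
```

View pics/w10.png

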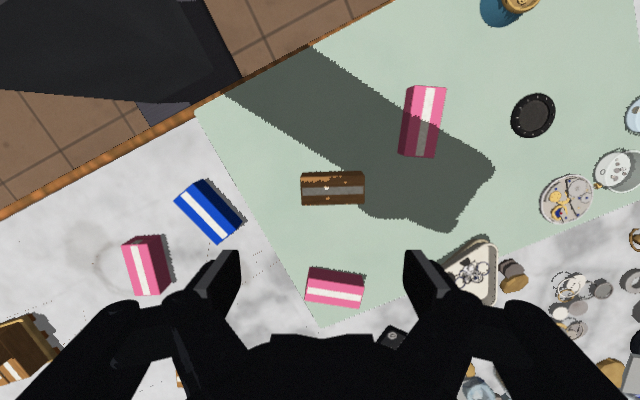

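```bash
python3 -m crank '0.010 -0.0058 0.03 -0.032 0.0854; 0 0 0.05 0 0.0854; 0 0 0 0 0.0854; 0 0 0 0 0.0854'
python3 - <<'E'
from h import *
g=grab('wrist','w11.png')
r=tops(g,20,33,xy=(461,349),r=60,brown=True)
o=[q for q in r if q['size'][0]>55][0]
go(*o['c'],0,o['yaw'])
E
```

```text
time_s: 19.4
tool_pos: [459.6, 347.0, 76.2]
tcp_rot: [3.141, -0.001, 1.163]
wrist_force: [0.1, -0.9, 0.8]
finger_gap: 0.998
px [320. 221.] z 27.9 c (458.3,346.6) size 64.3x31.9 yaw 1.163 area 3530
pos [460.1 347.4  76.9] yaw 1.163 shift(mm) before turn [-1.5 -1.4 76.9] turn -0.000 | shift after turn [-1.5 -1.4 76.9] q7 0.54 t=19.45 len 77
```

View pics/w11.png

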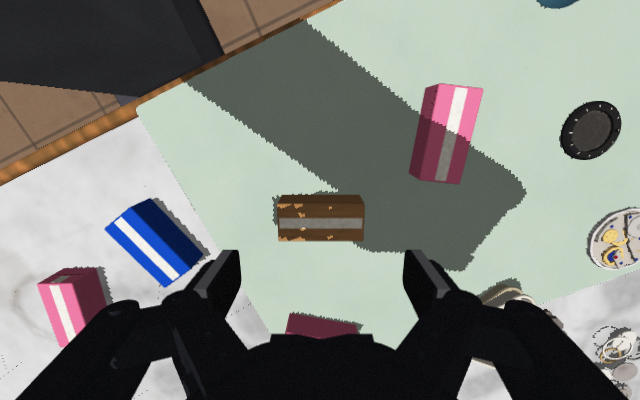

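```bash
python3 -m crank '-0.0012 -0.0005 0.03 0 0.0854; 0 0 0.03 0 0.0854; 0 0 0.015 0 0.0854; 0 0 0 0 0.0854; 0 0 0 0 0.055; 0 0 0 0 0.055; 0 0 0 0 0.055; 0 0 0 0 0.055' 30
python3 - <<'E'
from h import *
go(494.1,-111.2,150,1.465)
E
```

```text
time_s: 20.45
tool_pos: [459.1, 346.7, 1.6]
tcp_rot: [3.14, -0.003, 1.164]
wrist_force: [0.3, 0.1, 7.4]
finger_gap: 0.744
pos [459.1 346.7   1.6] yaw 1.164 shift(mm) before turn [-406.7  213.3 -148.4] turn -0.301 | shift after turn [-451.7   83.1 -148.4] q7 0.56 t=20.45 len 483
```

```bash
python3 -m crank '0 0 -0.02 0 0.055; 0 0 -0.055 0 0.055; 0 0 -0.055 -0.15 0.055; 0 0 0 -0.151 0.055; -0.05 0.0092 0 0 0.055; -0.05 0.0092 0 0 0.055; -0.05 0.0092 0 0 0.055; -0.05 0.0092 0 0 0.055; -0.05 0.0092 0 0 0.055; -0.05 0.0092 0 0 0.055'
python3 -m crank '-0.05 0.0092 0 0 0.055; -0.05 0.0092 0 0 0.055; -0.05 0.0092 0 0 0.055; 0 0 0.01 0 0.055; 0 0 0.01 0 0.055; 0 0 0 0 0.055; 0 0 0 0 0.055'
python3 - <<'E'
from h import *
go(494.1,-111.2,60,1.465)
g=grab('wrist','w12.png'); t=robot.get_obs()['tool_pos']
W=world(g); print([W[v,322].round(1) for v in (240,255,270,285,300,315)])
zt=t[2]+26
tops(g,zt-4,zt+4,xy=t[:2],r=45,brown=True)
print();tops(g,60,72,xy=(474,-121))
E
```

```text
time_s: 21.7
tool_pos: [480.9, 40.0, 130.0]
tcp_rot: [3.141, -0.001, 1.465]
wrist_force: [1.8, -0.1, -0.2]
finger_gap: 0.744
time_s: 22.58
tool_pos: [492.8, -109.3, 109.8]
tcp_rot: [-3.141, -0.0, 1.467]
wrist_force: [0.4, 0.1, -0.6]
finger_gap: 0.746
pos [ 492.8 -109.3  109.8] yaw 1.467 shift(mm) before turn [-1.7  1.5 49.8] turn 0.002 | shift after turn [-1.7  1.5 49.8] q7 1.70 t=22.57 len 50
[array([ 478.4, -107.6,  123.4]), array([ 479.9, -107.8,  136.8]), array([ 487.7, -108.6,  136.6]), array([ 496.4, -109.5,  135.6]), array([ 504.9, -110.4,  135.6]), array([ 6.220e+02, -1.223e+02,  2.000e-01])]
px [322. 276.] z 136.1 c (492.1,-109.0) size 65.2x31.4 yaw 1.468 area 7647

px [318. 180.] z 66.3 c (459.5,-108.2) size 64.2x30.5 yaw 1.467 area 4025
```

View pics/w12.png

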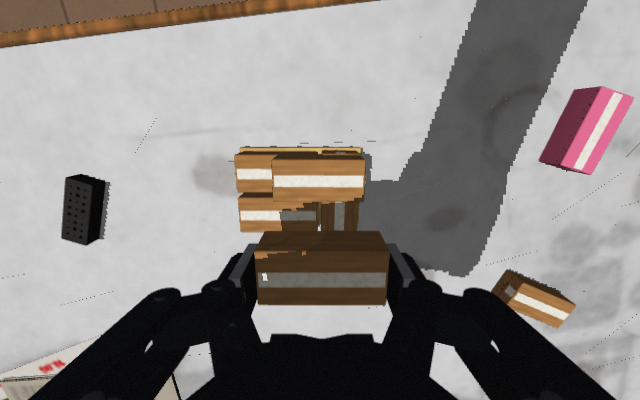

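```bash
python3 -m crank '-0.002 0.0013 0.01 0 0.055; 0 0 0.02 0 0.055; 0 0 0 0 0.055; 0 0 0 0 0.055'
python3 - <<'E'
from h import *
go(493.9,-111.5,40.2,1.465)
g=grab('wrist','w13.png'); t=robot.get_obs()['tool_pos']
zt=t[2]+26
tops(g,zt-4,zt+4,xy=t[:2],r=45,brown=True)
print();tops(g,60,72,xy=(474,-121))
E
```

```text
time_s: 23.12
tool_pos: [494.0, -112.7, 80.1]
tcp_rot: [3.141, 0.0, 1.465]
wrist_force: [0.1, -0.1, -0.4]
finger_gap: 0.742
pos [ 494.  -112.7   80.1] yaw 1.465 shift(mm) before turn [ 1.2 -0.3 39.9] turn -0.000 | shift after turn [ 1.2 -0.3 39.9] q7 1.74 t=23.12 len 40
px [321. 276.] z 106.4 c (493.2,-112.9) size 65.2x31.4 yaw 1.466 area 7639

px [323. 187.] z 66.3 c (459.5,-108.2) size 64.1x30.9 yaw 1.465 area 5594
```

View pics/w13.png

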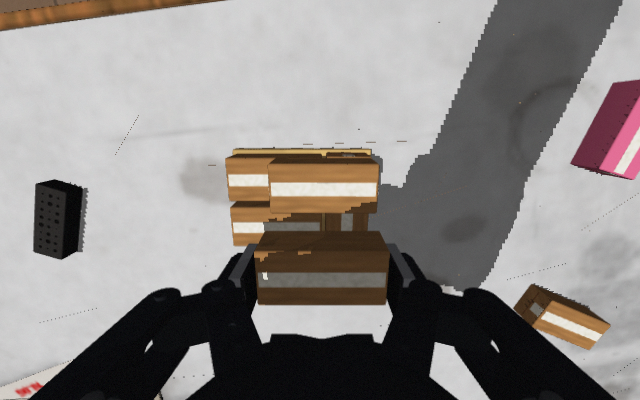

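```bash
python3 -m crank '0.0012 0.0003 0.012 0 0.055; 0 0 0.016 0 0.055; 0 0 0.008 0 0.055; 0 0 0.002 0 0.055; 0 0 0 0 0.055; 0 0 0 0 0.055'
python3 - <<'E'
from h import *
go(493.9,-111.5,40.2,1.465)
E
```

```text
time_s: 23.92
tool_pos: [494.6, -111.5, 42.2]
tcp_rot: [3.141, -0.0, 1.465]
wrist_force: [-0.2, -0.5, -0.4]
finger_gap: 0.739
pos [ 494.6 -111.5   42.2] yaw 1.465 shift(mm) before turn [-0.  -0.7  2. ] turn -0.000 | shift after turn [-0.  -0.7  2. ] q7 1.77 t=23.93 len 2
```

```bash
python3 -m crank '0 -0.0004 0.0017 0 0.055; 0 0 0 0 0.055; 0 0 0 0 0.075; 0 0 0 0 0.0854; 0 0 0 0 0.0854; 0 0 -0.04 0 0.0854; 0 0 -0.05 0 0.0854; 0 0 -0.04 0 0.0854; 0 0 0 0 0.0854; 0 0 0 0 0.0854'
python3 - <<'E'
from h import *
g=grab('wrist','w14.png')
tops(g,60,72,xy=(474,-121)); print(); tops(g,33,48,xy=(474,-121))
go(611,94,150,None)
E
```

```text
time_s: 25.18
tool_pos: [493.4, -111.2, 169.6]
tcp_rot: [-3.141, -0.0, 1.465]
wrist_force: [-1.0, -0.1, -0.8]
finger_gap: 0.999
px [321. 165.] z 66.3 c (460.1,-108.3) size 64.4x30.2 yaw 1.465 area 2421
px [321. 201.] z 66.3 c (493.4,-111.4) size 64.6x30.6 yaw 1.465 area 2198

px [270. 161.] z 40.3 c (454.6,-157.4) size 31.8x30.2 yaw 1.465 area 930
px [272. 194.] z 40.3 c (487.9,-161.0) size 31.5x30.2 yaw 1.465 area 854
pos [ 493.  -111.2  169. ] yaw 1.465 shift(mm) before turn [216.5  95.7  19. ] turn 0.000 | shift after turn [216.5  95.7  19. ] q7 1.67 t=25.23 len 237
```

View pics/w14.png

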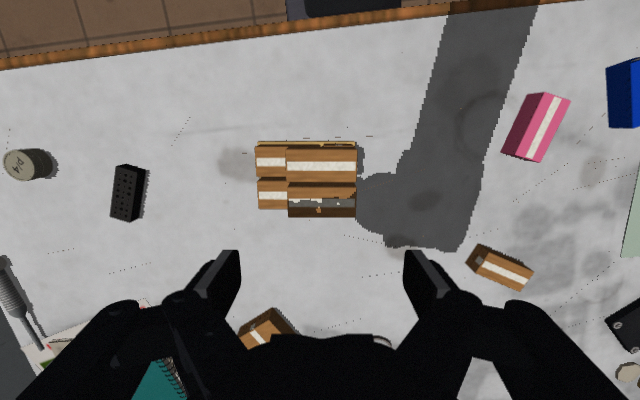

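```bash
python3 -m crank '0.043 0.019 0.004 0 0.0854; 0.043 0.019 0.004 0 0.0854; 0.043 0.019 0.004 0 0.0854; 0.043 0.019 0.004 0 0.0854; 0.043 0.019 0.004 0 0.0854; 0 0 0 0.16 0.0854; 0 0 0 0.16 0.0854; 0 0 0 0.16 0.0854; 0 0 0 0 0.0854; 0 0 0 0 0.0854'
python3 - <<'E'
from h import *
g=grab('wrist','w15.png')
r=tops(g,18,33,xy=(611,94),r=70,brown=True)
o=[q for q in r if q['size'][0]>55][0]
go(*o['c'],75,o['yaw'])
E
```

```text
time_s: 26.48
tool_pos: [610.4, 92.3, 149.1]
tcp_rot: [-3.141, 0.001, 0.988]
wrist_force: [0.4, 0.5, -1.3]
finger_gap: 1.001
px [324. 198.] z 26.3 c (613.2,92.2) size 64.4x32.2 yaw 1.047 area 1928
pos [610.6  92.3 149.4] yaw 0.987 shift(mm) before turn [ 1.3  2.2 74.4] turn -0.060 | shift after turn [ 1.2  2.2 74.4] q7 0.94 t=26.52 len 74
```

View pics/w15.png

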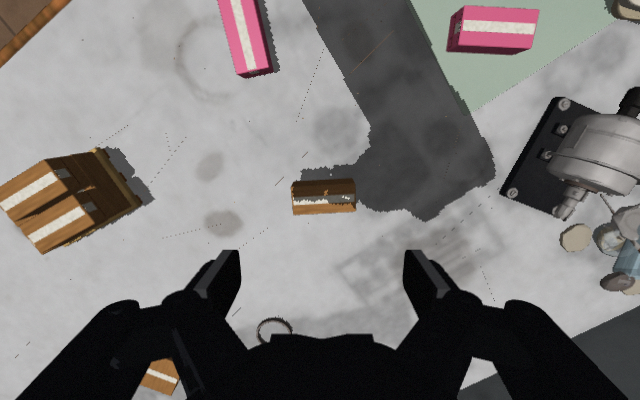

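```bash
python3 -m crank '0.0013 0.003 0.035 -0.06 0.0854; 0 0 0.04 0 0.0854; 0 0 0 0 0.0854; 0 0 0 0 0.0854'
python3 - <<'E'
from h import *
g=grab('wrist','w16.png')
r=tops(g,23.5,33,xy=(611,94),r=70,brown=True)
o=[q for q in r if q['size'][0]>55][0]
go(*o['c'],0,o['yaw'])
E
```

```text
time_s: 27.02
tool_pos: [615.1, 91.7, 76.5]
tcp_rot: [3.14, -0.001, 1.045]
wrist_force: [0.3, 0.0, 1.1]
finger_gap: 0.999
px [321. 219.] z 26.3 c (613.4,92.1) size 64.3x29.7 yaw 1.045 area 3255
pos [615.6  91.8  77.1] yaw 1.045 shift(mm) before turn [-0.9 -2.  77.1] turn -0.000 | shift after turn [-0.9 -2.  77.1] q7 1.03 t=27.07 len 77
```

```bash
python3 -m crank '-0.0009 -0.002 0.03 0 0.0854; 0 0 0.03 0 0.0854; 0 0 0.016 0 0.0854; 0 0 0 0 0.0854; 0 0 0 0 0.055; 0 0 0 0 0.055; 0 0 0 0 0.055; 0 0 0 0 0.055' 30
python3 - <<'E'
from h import *
go(471.8,-160.1,130,-0.106)
E
```

```text
time_s: 28.08
tool_pos: [613.5, 92.2, 0.9]
tcp_rot: [3.139, -0.002, 1.045]
wrist_force: [0.4, -0.2, 6.4]
finger_gap: 0.741
pos [613.5  92.2   0.9] yaw 1.045 shift(mm) before turn [-289.3    4.1 -129.1] turn 1.151 | shift after turn [-114.2  265.9 -129.1] q7 1.07 t=28.07 len 317
```

```bash
python3 -m crank '0 0 -0.02 0 0.055; 0 0 -0.055 0 0.055; 0 0 -0.055 0.165 0.055; 0 0 0 0.165 0.055; 0 0 0 0.165 0.055; 0 0 0 0.165 0.055; 0 0 0 0.165 0.055; 0 0 0 0.165 0.055; 0 0 0 0.16 0.055; 0 0 0 0 0.055'
python3 -m crank '-0.019 0.0443 0 0 0.055; -0.019 0.0443 0 0 0.055; -0.019 0.0443 0 0 0.055; -0.019 0.0443 0 0 0.055; -0.019 0.0443 0 0 0.055; -0.019 0.0443 0 0 0.055; 0 0 0.01 0 0.055; 0 0 0 0 0.055; 0 0 0 0 0.055'
python3 - <<'E'
from h import *
go(471.8,-160.1,60,-0.106)
g=grab('wrist','w17.png'); t=robot.get_obs()['tool_pos']
zt=t[2]+25.5
tops(g,zt-2,zt+4,xy=t[:2],r=45,brown=True)
print();tops(g,60,72,xy=(474,-121))
E
```

```text
time_s: 29.32
tool_pos: [612.0, 92.1, 129.9]
tcp_rot: [-3.141, -0.0, -0.103]
wrist_force: [0.3, -0.0, -0.6]
finger_gap: 0.739
time_s: 30.45
tool_pos: [471.5, -159.2, 119.3]
tcp_rot: [3.142, -0.0, -0.102]
wrist_force: [0.5, 0.4, -0.8]
finger_gap: 0.742
pos [ 471.5 -159.2  119.3] yaw -0.102 shift(mm) before turn [ 0.4  0.9 59.3] turn 0.004 | shift after turn [ 0.4  0.9 59.3] q7 0.27 t=30.45 len 59
px [322. 277.] z 144.7 c (471.3,-159.4) size 64.8x30.0 yaw -0.101 area 7202

px [298. 151.] z 66.3 c (459.9,-108.0) size 63.7x30.1 yaw 1.467 area 3886
px [347. 151.] z 66.3 c (494.2,-111.5) size 63.6x30.2 yaw 1.470 area 3916
```

View pics/w17.png

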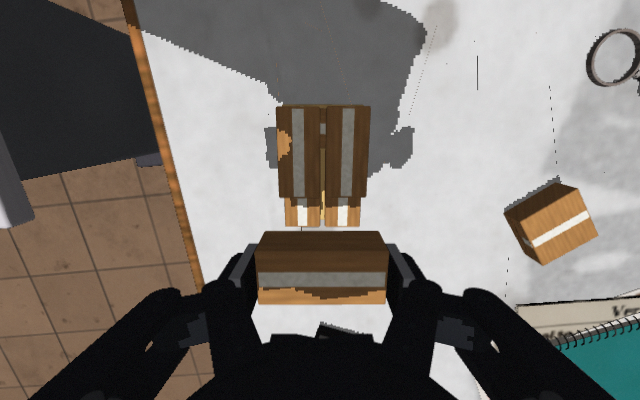

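```bash
python3 -m crank '0.0004 0.0011 0.02 0.004 0.055; 0 0 0.025 0 0.055; 0 0 0.02 0 0.055; 0 0 0.007 0 0.055; 0 0 0 0 0.055; 0 0 0 0 0.055; 0 0 0 0 0.055'
python3 - <<'E'
from h import *
go(471.8,-160.4,41,-0.106)
E
```

```text
time_s: 31.38
tool_pos: [471.7, -161.5, 47.8]
tcp_rot: [-3.141, -0.001, -0.109]
wrist_force: [0.3, 1.0, 0.2]
finger_gap: 0.741
pos [ 471.7 -161.5   47.8] yaw -0.109 shift(mm) before turn [-0.  -1.1  6.8] turn -0.003 | shift after turn [-0.  -1.1  6.8] q7 0.38 t=31.38 len 7
```

```bash
python3 -m crank '0 -0.0008 0.004 0 0.055; 0 0 0.0027 0 0.055; 0 0 0 0 0.055; 0 0 0 0 0.055'
python3 -m crank '0 0 0 0 0.075; 0 0 0 0 0.0854; 0 0 0 0 0.0854; 0 0 -0.03 0 0.0854; 0 0 -0.05 0 0.0854; 0 0 -0.05 0 0.0854; 0 0.03 -0.01 0 0.0854; 0 0.03 0 0 0.0854; 0 0 0 0 0.0854; 0 0 0 0 0.0854'
python3 - <<'E'
from h import *
g=grab('wrist','w18.png')
P=tops(g,60,72,xy=(474,-121)); print(); tops(g,33,48,xy=(474,-121)); print(); tops(g,9,19,xy=(474,-121))
c=np.array([475.4,-126.3]);a=1.465
for q in P: print((R.from_euler('z',-a).as_matrix()[:2,:2]@(np.array(q['c'])-c)).round(1), round(q['yaw']-a,3))
E
```

```text
time_s: 31.88
tool_pos: [471.3, -160.5, 40.9]
tcp_rot: [-3.141, 0.0, -0.109]
wrist_force: [-1.7, 1.2, 5.8]
finger_gap: 0.742
time_s: 33.12
tool_pos: [464.6, -219.7, 180.1]
tcp_rot: [-3.141, 0.001, -0.109]
wrist_force: [-0.2, -0.5, -0.9]
finger_gap: 1.002
px [302.  72.] z 66.2 c (459.7,-108.4) size 64.7x29.8 yaw 1.460 area 2855
px [342.  71.] z 66.2 c (494.1,-111.7) size 63.8x30.5 yaw 1.465 area 2913
px [322. 135.] z 66.3 c (471.1,-161.5) size 64.4x29.7 yaw -0.109 area 2392

px [322.  58.] z 40.4 c (478.5,-94.1) size 30.0x4.4 yaw 1.465 area 176
px [305. 116.] z 40.3 c (456.6,-142.5) size 30.0x4.4 yaw -0.109 area 154
px [340. 116.] z 40.3 c (490.5,-146.2) size 30.0x4.4 yaw -0.108 area 155

px [322.  99.] z 14.2 c (475.5,-127.1) size 39.1x4.0 yaw 1.462 area 158
[16.1 17.5] -0.005
[ 16.5 -17.1] -0.0
[-35.5   0.6] -1.574
```

View pics/w18.png

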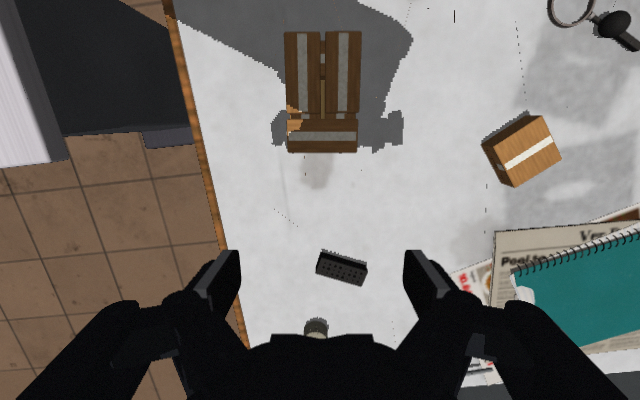

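```bash
python3 - <<'E'
from h import *
g=load('wrist')
tops(g,11,19,xy=(477,-332),r=50); tops(g,20,33,xy=(687,-196),r=70)
print(robot.get_obs()['time_s']); print(robot.hand_in())
E
```

```text
px [341. 271.] z 16.3 c (477.1,-330.7) size 63.5x27.5 yaw -0.430 area 924
px [526. 151.] z 26.2 c (684.6,-204.1) size 59.6x59.3 yaw -1.058 area 2949
33.175
the job is handed in; nothing more can be done
None
```

All four cartons are stacked on the carrier, and I handed the job in at 33.2 s. The hand-in gave no verdict.

I placed `carton_d` at `low_cross`, `carton_a` at `top_left`, `carton_c` at `top_right` and `carton_b` at `top_cross`. `carton_d`, `carton_c` and `carton_b` were gripped by their ends. `carton_a` was gripped by its long sides.

**Last checks, from wrist-camera images with the arm clear of the stack:**

| Place | Measured in carrier frame (mm) | Target (mm) |
|---|---|---|
| `top_left` | (16.1, 17.5) | (17, 17) |
| `top_right` | (16.5, -17.1) | (17, -17) |
| `top_cross` | (-35.5, 0.6) | (-34, 0) |

- **Top course:** all three tops are at about 66 mm, as they should be. Yaw errors are under 0.01 rad, and the gaps between neighbours are about 4 mm.
- **Bottom course:** when last fully visible, `low_cross` was about 1.4 mm off. The laid cartons showed no shift at that point. In the final view only strips of the bottom course showed, and they were in line.
- **Block:** it measured within about 1 mm of its first reading.
- **Tin:** it was partly hidden at the end. I only saw it standing in place and did not measure it again.
- **Square carton:** my only accurate fix came at the end. It is about 8 mm from the coarse top-camera reading at the start. That reading is only good to several millimetres, being off by about the same for `carton_a` and `carton_d`, and the gripper never went near the square carton.

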